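Mirror the sample row into the pass-box rack

TASK

Move the four sample tubes from the coloured blocks on the white rack to the metal pass-box rack, one standing in each well, in reverse order, so that they read correctly from the other side of the pass box: the tube nearest the black end of the white rack goes into the well farthest from the metal rack's black end, and so on along the row. Keep the tubes upright, set each one down rather than dropping it, and leave the wash bottle and the tip box where they are.

Things in the scene. Friction and masses are not known exactly. Their poses are not given: they have to be found in the camera images.
- red_tube: loose, upright, flat-bottomed sample tube with a red screw cap and a red band on its white body; 95 mm tall, body 28 mm across, cap 34 mm across and 23 mm high (72 to 95 mm above the underside), about 50 g. Origin: centre of its underside; z is up along the tube. It starts standing in the well of the block of its own colour.
- yellow_tube: loose, upright, flat-bottomed sample tube with a yellow screw cap and a yellow band on its white body; 95 mm tall, body 28 mm across, cap 34 mm across and 23 mm high (72 to 95 mm above the underside), about 50 g. Origin: centre of its underside; z is up along the tube. It starts standing in the well of the block of its own colour.
- blue_tube: loose, upright, flat-bottomed sample tube with a blue screw cap and a blue band on its white body; 95 mm tall, body 28 mm across, cap 34 mm across and 23 mm high (72 to 95 mm above the underside), about 50 g. Origin: centre of its underside; z is up along the tube. It starts standing in the well of the block of its own colour.
- green_tube: loose, upright, flat-bottomed sample tube with a green screw cap and a green band on its white body; 95 mm tall, body 28 mm across, cap 34 mm across and 23 mm high (72 to 95 mm above the underside), about 50 g. Origin: centre of its underside; z is up along the tube. It starts standing in the well of the block of its own colour.
- red_block: fixed red block on the white rack, 50 x 50 mm and 22 mm high, with an open 42 mm square well whose floor is 4 mm above the block's underside. Origin: centre of its underside, 8 mm above the table; axes parallel to the white rack's. The red tube starts in it; it stays put, so it keeps showing where the red tube stood in the row.
- yellow_block: fixed yellow block on the white rack, 50 x 50 mm and 22 mm high, with an open 42 mm square well whose floor is 4 mm above the block's underside. Origin: centre of its underside, 8 mm above the table; axes parallel to the white rack's. The yellow tube starts in it; it stays put, so it keeps showing where the yellow tube stood in the row.
- blue_block: fixed blue block on the white rack, 50 x 50 mm and 22 mm high, with an open 42 mm square well whose floor is 4 mm above the block's underside. Origin: centre of its underside, 8 mm above the table; axes parallel to the white rack's. The blue tube starts in it; it stays put, so it keeps showing where the blue tube stood in the row.
- green_block: fixed green block on the white rack, 50 x 50 mm and 22 mm high, with an open 42 mm square well whose floor is 4 mm above the block's underside. Origin: centre of its underside, 8 mm above the table; axes parallel to the white rack's. The green tube starts in it; it stays put, so it keeps showing where the green tube stood in the row.
- white_rack: fixed white plate, 66 x 252 mm, 8 mm thick, under the four blocks, which stand in any order of colours at y = -78, -26, 26, 78 mm in its frame. Origin: centre of its underside, on the table. y runs along the row to its black end (block 60 x 18 mm, top at 30 mm, at y = 117 mm); z up. On the robot's left or right, turned up to 20 degrees; black end always towards the robot's left.
- steel_rack: fixed silvery metal rack, 66 x 252 mm, with four empty 42 mm square wells at x = 0, y = -78, -26, 26, 78 mm in its frame; dark floors 12 mm, rims 30 mm above the table. Origin: centre of its underside. y runs along the row to its black end (60 x 18 mm, top at 36 mm, at y = 117 mm); z up. On the other side from the white rack, turned up to 20 degrees; black end towards the robot's left.
- wash_bottle: bystander, to be left alone: white wash bottle with a blue collar and thin spout, 56 mm across, 175 mm tall, standing out at the robot's left. Origin: centre of its underside; z up.
- tip_box: bystander, to be left alone: closed pipette-tip box, blue with a white lid, 85 x 122 mm, 60 mm high, lying beyond the racks. Origin: centre of its underside; z up.

How it is judged:
By the outcome, as a careful person would: the job done as asked, in the order asked, and still so for the second after the job is handed in, with the robot touching nothing.
It also fails if it takes over 112 s, if anything falls off the work surface, if the arm or the gripper's body presses on something with over 40 N, if the wrist force passes 120 N, or if a joint passes its speed limit or range.

ROBOT

A 6-joint arm with a two-finger parallel gripper is mounted at the origin on the work surface. World frame = base frame: x ahead of the robot, y to its left, z up, the work surface at z = 0. Lengths are in m, angles in rad, forces in N, time in s.
With the tool pointing down it reaches from about 0.375 to 0.9 m from the base axis. Payload 3.1 kg.
Tool frame: the origin (TCP) lies between the finger pads; the fingertips stand 17 mm ahead of it and the grasp point (between the pads) lies 2 mm behind it (robot.nose_length is the distance from the TCP to the fingertips, in m); z points along the fingers, y is the line along which they close (so a half turn about z gives the same grasp; the last joint's range is limited). The gripper opens to 87 mm and grips with 3 to 60 N. Pads are 19 mm wide; open, the fingers measure 117 mm over their backs; the gripper's body (75 mm by 190 mm) begins 51 mm behind the grasp point.
Start: joints at [0.971, 0.527, 1.433, -0, 1.181, -0.178], TCP at [0.256, 0.57, 0.24] pointing down, gripper open.
Joint ranges: [-3.08, 3.08], [-0.75, 2.2], [0.22, 2.44], [-1.43, 4.57], [0, 2.65], [-2.85, 2.85]. Speed limits (rad/s): [2.79, 2.79, 3.14, 3.14, 3.14, 3.14].

INTERFACE

Orientations are given as a unit quaternion [x, y, z, w].
In Python, from rig import robot, cams gives the robot as it stands.
- The arm moves only by the shell command python3 -m pendant 'ROWS' [FORCE]. ROWS is JSON, a list of rows, each an object with "jaw": the opening, from 0 (shut) to 1 (fully open); "linear": the shift along the tool's x, y, z in cm, a list of three; "twist": the turn about the tool's z in degrees. A call has 1 to 12 rows; each row shifts and turns the commanded pose from where the row before left it, along the tool's axes as they then stand; what a row does not reach is not made up. A row lasts 1/12 s, in which the tool goes at most 41.7 mm and 7.16 degrees, less where a joint would pass 70% of its speed; a pose out of reach is approached as far as the arm can. A call is refused whole if a number of a shift passes 4.17 or a number of a turn 7.16, either way. A call with a gripper value outside its range is refused whole. The fingers move at their own pace and stop on an object; FORCE is the grip in N (left out, the last holds). Time passes only in rows, so rows that do not move let the fingers close. It gives the time, the measured TCP pose, the force, the opening and the grip force at its end, in the units of the state.
- robot.get_obs(): the state, without advancing time (a new reading comes with each control period).
- cams.camera(name): name is "side" or "top"; returns a dict with "color" (420x560x3 uint8, blue, green, red), "depth" (420x560 float32, m along the optical axis (not along the pixel's ray), 0 where there is no reading), "fov_y" (degrees; the focal length in pixels is half the picture's height over the tangent of half this angle, whatever the lens; pixels are square), "cx", "cy" (the principal point, pixels), "view" (4x4, takes a point from world to camera coordinates). Camera axes: x right, y down, z forward; pixel columns grow to the right and rows downward; lengths in m; the calibration is good to about 2 mm. A picture is of the moment at which its call begins.
- robot.hand_in(): hands the job in; it is judged then, once.
The state is a dict: "time": time; "q": joint angles; "joint_velocities": joint speeds; "joint_torque": joint torques, N m; "position": TCP position; "tool_rot": TCP orientation; "ft_force": force on the tool from outside, world axes, zero at the start; "moment": the same for the moment, N m; "grip_width": finger opening in m; "grip_force": force on a finger pad.
Only numpy, scipy, OpenCV 4.12 (cv2) and the standard library are available. Lean on these libraries where they do the work, as an engineer would, in place of code of your own. Each camera call takes 0.05 s, during which the arm holds its last target. There are 200 camera calls.

## Working session

There is one attempt and no reset: what is moved stays moved. The work goes in short steps, Python scripts to look and compute and a shell command to move; the robot and the scene stay as the last step left them, time stands still between calls to the robot, and variables do not carry over. Pictures are saved under pics/ and viewed, at most 14 in all, crops included, and the job is handed in when it is done.

```bash
mkdir -p pics; ls; python3 - <<'E'
from rig import robot,cams
import cv2,numpy as np
o=robot.get_obs();print(o)
for n in("top","side"):
    c=cams.camera(n);cv2.imwrite(f"pics/{n}0.png",c["color"]);np.savez(f"pics/{n}0.npz",**c)
    print(n,c["fov_y"],c["cx"],c["cy"],np.round(c["view"],3).tolist(),c["depth"].min(),c["depth"].max())
E
```

```text
pics
{'time': 0.0, 'q': array([ 9.70480966e-01,  5.28463703e-01,  1.43388807e+00, -6.95237403e-07,
        1.18138081e+00, -1.78487165e-01]), 'joint_velocities': array([-5.11847789e-04, -1.77192933e-03,  4.59622712e-04, -4.61653805e-04,
       -1.12048517e-03,  5.31349329e-05]), 'joint_torque': array([ 9.05679644e-05, -4.40043283e+01, -1.76596534e+01,  6.32844167e-02,
        5.84064180e-02, -1.71721636e-04]), 'position': array([0.25546569, 0.56965427, 0.23857763]), 'tool_rot': array([ 2.09353580e-01,  9.77839421e-01, -9.89985725e-04, -4.05898311e-04]), 'ft_force': array([0.23028444, 0.04309655, 0.0905346 ]), 'moment': array([ 0.0100067 , -0.01787594, -0.01286592]), 'grip_force': 0.0, 'grip_width': 0.08713610081113196}
top 45.394718336300244 277.87475957464784 213.83802097554826 [[0.02, -1.0, 0.008, 0.102], [-0.984, -0.022, -0.175, 0.623], [0.176, -0.005, -0.984, 1.117], [0.0, 0.0, 0.0, 1.0]] 0.0 2.1424375
side 54.04253255024985 277.1350924350758 213.63819912465274 [[-0.928, -0.373, 0.013, 0.649], [-0.215, 0.506, -0.835, 0.127], [0.305, -0.778, -0.55, 1.003], [0.0, 0.0, 0.0, 1.0]] 0.0 3.461844
```

View pics/top0.png

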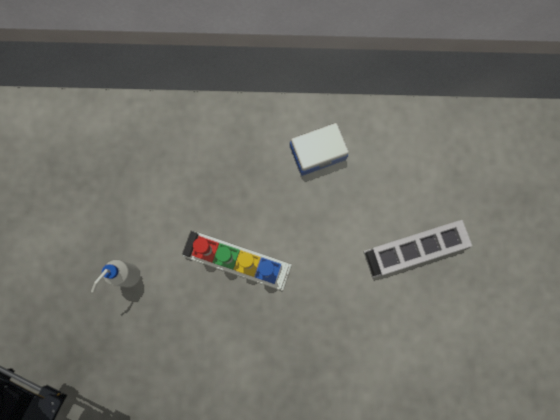

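View pics/side0.png

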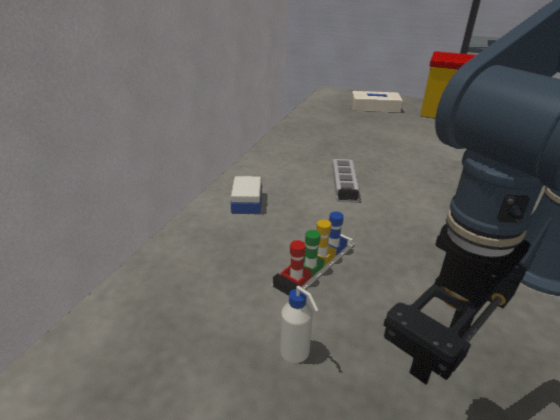

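The pictures show the white rack with red, green, yellow and blue caps at top-view (202,246), (225,256), (247,262), (269,270), and its black end on the left at (190,243). The metal rack's wells are at (388,257), (409,250), (430,243), (452,237), with its black end at (374,262). So red goes to the rightmost well and blue to the leftmost.

```bash
cat > h.py <<'E'
import numpy as np,cv2
def pts(c):
    f=210/np.tan(np.radians(c["fov_y"])/2);v,u=np.mgrid[:420,:560];d=c["depth"]
    P=np.stack([(u-c["cx"])/f*d,(v-c["cy"])/f*d,d],-1);V=c["view"]
    return (P-V[:3,3])@V[:3,:3]
def ray(c,u,v,z):
    f=210/np.tan(np.radians(c["fov_y"])/2);V=c["view"];R=V[:3,:3]
    o=-R.T@V[:3,3];d=R.T@np.array([(u-c["cx"])/f,(v-c["cy"])/f,1]);return o+d*(z-o[2])/d[2]
def hue(c):
    h=cv2.cvtColor(c["color"],cv2.COLOR_BGR2HSV).astype(int);H,S,V=h[...,0],h[...,1],h[...,2]
    s=(S>120)&(V>60)
    return dict(red=s&((H<8)|(H>172)),yellow=s&(H>15)&(H<35),green=s&(H>45)&(H<85),blue=s&(H>100)&(H<130))
E
python3 - <<'E'
from h import *
for n in("top","side"):
    c=dict(np.load(f"pics/{n}0.npz"));P=pts(c);c={k:(v if v.ndim else float(v)) for k,v in c.items()}
    for k,m in hue(c).items():
        roi=(P[...,0]>.3)&(P[...,0]<.8)&(abs(P[...,1])<.35)
        t=m&roi&(P[...,2]>.09)&(P[...,2]<.125); q=P[t]
        v,u=np.nonzero(t)
        b=m&roi&(P[...,2]<.045)
        print(n,k,t.sum(),"cap med",np.round(np.median(q,0),4),"mid",np.round((q.min(0)+q.max(0))/2,4),np.round(np.ptp(q,axis=0),3))
        if n=="top": print("   rect", np.round(ray(c,*cv2.minEnclosingCircle(np.c_[u,v].astype(np.float32))[0],.107),4))
    if n=="top":
        print("table z",np.median(P[300:400,200:500,2]))
        g=c["color"].max(2)
        m=((g<75)).astype(np.uint8);m[:215]=0;m[285:]=0;m[:,:360]=0;m[:,480:]=0
        cs,_=cv2.findContours(m,0,1)
        for k in cs:
            if cv2.contourArea(k)>60:
                r=cv2.minAreaRect(k);x,y=r[0];print("dark",np.round(r[0],1),np.round(r[1],1),round(r[2]),"z30",np.round(ray(c,x,y,.03),4),"z12",np.round(ray(c,x,y,.012),4), "depth z",P[int(y),int(x)].round(4))
        R=(P[...,2]>.02)&(P[...,2]<.045)&(P[...,1]<-.1)&(P[...,1]>-.5)&(P[...,0]<.7)&(P[...,0]>.3)
        r=cv2.minAreaRect(P[R][:,:2].astype(np.float32));print("steel rect",r)
        cv2.imwrite("pics/crop.png",cv2.resize(c["color"][210:300,170:490],None,fx=2.5,fy=2.5,interpolation=2))
E
```

```text
top red 197 cap med [0.5384 0.2847 0.1063] mid [0.5395 0.285  0.1016] [0.034 0.033 0.022]
   rect [0.5382 0.2843 0.107 ]
top yellow 182 cap med [0.5095 0.1856 0.1066] mid [0.5091 0.211  0.1031] [0.032 0.082 0.019]
   rect [0.5123 0.2108 0.107 ]
top green 181 cap med [0.5196 0.2342 0.1062] mid [0.5211 0.2345 0.1022] [0.033 0.031 0.018]
   rect [0.5205 0.2345 0.107 ]
top blue 189 cap med [0.4911 0.1408 0.106 ] mid [0.492  0.1401 0.1013] [0.033 0.033 0.021]
   rect [0.4916 0.1402 0.107 ]
table z -0.0003310844499357259
dark [372.3 262.9] [24.7  8.9] 72 z30 [ 0.5133 -0.1087  0.03  ] z12 [ 0.5148 -0.1122  0.012 ] depth z [ 0.5148 -0.1067  0.0367]
dark [450.2 237.1] [14.9 14.9] 72 z30 [ 0.5782 -0.2943  0.03  ] z12 [ 0.5807 -0.3006  0.012 ] depth z [ 0.5805 -0.299   0.0153]
steel rect ((0.5507690906524658, -0.21309611201286316), (0.06605230271816254, 0.236402690410614), 18.72732925415039)
side red 201 cap med [0.5381 0.2918 0.1055] mid [0.5396 0.2853 0.0996] [0.033 0.034 0.018]
side yellow 171 cap med [0.5089 0.1931 0.1056] mid [0.5102 0.2245 0.0994] [0.032 0.119 0.019]
side green 156 cap med [0.5201 0.2436 0.1056] mid [0.5214 0.2371 0.0997] [0.03  0.031 0.019]
side blue 140 cap med [0.4913 0.1484 0.1055] mid [0.4926 0.1407 0.0994] [0.03  0.033 0.019]
```

View pics/crop.png

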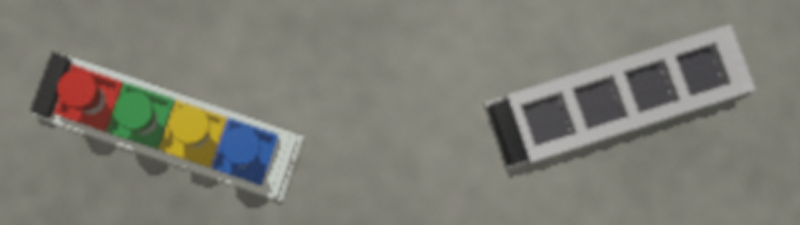

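```bash
cat > steel.py <<'E'
from h import *
c=dict(np.load("pics/top0.npz"));P=pts(c)
c={k:(v if v.ndim else float(v)) for k,v in c.items()}
R=(P[...,2]>.022)&(P[...,2]<.045)&(P[...,1]<-.05)&(P[...,1]>-.5)&(P[...,0]<.68)&(P[...,0]>.4)
r=cv2.minAreaRect(P[R][:,:2].astype(np.float32));print("steel rect",r)
g=cv2.cvtColor(c["color"],6)
# bright rim outline -> filled hull, wells = dark holes inside
m=np.uint8(g>120);m[:215]=0;m[290:]=0;m[:,:360]=0;m[:,480:]=0
cs,hi=cv2.findContours(m,cv2.RETR_CCOMP,cv2.CHAIN_APPROX_NONE)
W=[]
for k,h in zip(cs,hi[0]):
    a=cv2.contourArea(k)
    if a>100:
        q=cv2.minAreaRect(k);p=ray(c,*q[0],.03);print("hole" if h[3]>=0 else "outer",a,np.round(q[0],1),np.round(q[1],1),p.round(4))
E
python3 steel.py
python3 - <<'E'
from h import *
c=dict(np.load("pics/top0.npz"));P=pts(c)
R=(P[...,2]>.004)&(P[...,2]<.012)&(P[...,1]>.05)&(P[...,1]<.36)&(P[...,0]>.4)&(P[...,0]<.65)
R2=(P[...,2]>.004)&(P[...,2]<.12)&(P[...,1]>.05)&(P[...,1]<.36)&(P[...,0]>.4)&(P[...,0]<.65)
print(R.sum(),cv2.minAreaRect(P[R2][:,:2].astype(np.float32)))
y=hue(c)["yellow"]&(P[...,2]>.09)&(P[...,1]<.2)&(P[...,1]>.16)
q=P[y];print("yellow",np.median(q,0),(q.min(0)+q.max(0))/2)
E
```

```text
steel rect ((0.5507690906524658, -0.21309611201286316), (0.06605230271816254, 0.236402690410614), 18.72732925415039)
outer 8798.0 [419.5 252. ] [ 74. 119.] [ 0.5413 -0.2203  0.03  ]
hole 101.5 [471.3 280.2] [11.4 12.6] [ 0.4777 -0.3397  0.03  ]
hole 1045.5 [417.3 264.1] [ 34.1 108.1] [ 0.5127 -0.2143  0.03  ]
hole 324.5 [389.1 257.2] [19.7 18.6] [ 0.5276 -0.1483  0.03  ]
hole 318.0 [409.7 250.5] [19.  18.7] [ 0.5444 -0.1972  0.03  ]
hole 322.0 [430.4 244. ] [19.8 18.5] [ 0.5607 -0.2467  0.03  ]
hole 317.0 [450.9 237.2] [19. 19.] [ 0.5781 -0.296   0.03  ]
1317 ((0.5246326923370361, 0.20485109090805054), (0.30939382314682007, 0.24884766340255737), 89.96574401855469)
yellow [0.5094305  0.18539515 0.10660783] [0.50905073 0.18449089 0.10305167]
```

```bash
cat > go.py <<'E'
import sys,numpy as np
from rig import robot
from scipy.spatial.transform import Rotation as R
T=dict(red=(.539,.2847),green=(.5205,.2345),yellow=(.5093,.185),blue=(.4917,.1403),
 Wred=(.578,-.296),Wgreen=(.5607,-.2467),Wyellow=(.5444,-.1975),Wblue=(.528,-.148))
def go(n,z=.0935):
    o=robot.get_obs();r=R.from_quat(o["tool_rot"]);yaw=19. if n[0]=="W" else -18.
    y=r.apply([0,1,0]);cur=np.degrees(np.arctan2(y[1],y[0]));d=(cur-yaw+90)%180-90
    a=np.radians(yaw) if abs((cur-d-yaw+180)%360-180)<90 else np.radians(yaw+180)
    Y=np.array([np.cos(a),np.sin(a),0]);Z=np.array([0,0,-1.]);X=np.cross(Y,Z)
    e=np.r_[T[n],z]-o["position"]
    print(n,"t",round(o["time"],2),"pos",o["position"].round(4),"tilt",round(np.degrees(np.arccos(-r.apply([0,0,1])[2])),2),"twist",round(d,1),"shift cm after twist",np.round(100*np.array([X@e,Y@e,Z@e]),2),"w",round(o["grip_width"],4),"q",o["q"].round(2))
if __name__=="__main__":go(sys.argv[1])
E
python3 go.py red
```

```text
red t 0.1 pos [0.2555 0.5697 0.2387] tilt 0.11 twist 83.8 shift cm after twist [-18.35  35.77  14.52] w 0.0867 q [ 0.97  0.53  1.43 -0.    1.18 -0.18]
```

```bash
python3 -m pendant '[{"jaw":1,"linear":[0,0,0],"twist":7},{"jaw":1,"linear":[0,0,0],"twist":7},{"jaw":1,"linear":[0,0,0],"twist":7},{"jaw":1,"linear":[0,0,0],"twist":7},{"jaw":1,"linear":[0,0,0],"twist":7},{"jaw":1,"linear":[0,0,0],"twist":7},{"jaw":1,"linear":[0,0,0],"twist":7},{"jaw":1,"linear":[0,0,0],"twist":7},{"jaw":1,"linear":[0,0,0],"twist":7},{"jaw":1,"linear":[0,0,0],"twist":7},{"jaw":1,"linear":[0,0,0],"twist":7},{"jaw":1,"linear":[0,0,0],"twist":6.8}]' 20 
python3 -m pendant '[{"jaw":1,"linear":[-3,0,0],"twist":0},{"jaw":1,"linear":[-3,0,0],"twist":0},{"jaw":1,"linear":[-3,0,0],"twist":0},{"jaw":1,"linear":[-3,0,0],"twist":0},{"jaw":1,"linear":[-3,0,0],"twist":0},{"jaw":1,"linear":[-3,0,0],"twist":0},{"jaw":1,"linear":[0,3,0],"twist":0},{"jaw":1,"linear":[0,3,0],"twist":0},{"jaw":1,"linear":[0,3,0],"twist":0},{"jaw":1,"linear":[0,3,0],"twist":0},{"jaw":1,"linear":[0,3,0],"twist":0},{"jaw":1,"linear":[0,3,0],"twist":0}]'
python3 -m pendant '[{"jaw":1,"linear":[0,3,0],"twist":0},{"jaw":1,"linear":[0,3,0],"twist":0},{"jaw":1,"linear":[0,3,0],"twist":0},{"jaw":1,"linear":[0,3,0],"twist":0},{"jaw":1,"linear":[0,3,0],"twist":0},{"jaw":1,"linear":[0,1.5,0],"twist":0},{"jaw":1,"linear":[0,0,0],"twist":0},{"jaw":1,"linear":[0,0,0],"twist":0}]'; python3 go.py red
```

```text
time: 1.1
position: [0.2556, 0.5699, 0.2389]
tool_rot: [0.811, 0.586, -0.001, 0.0]
ft_force: [-0.0, -0.1, 0.0]
grip_width: 0.087
grip_force: 0.0
time: 2.1
position: [0.3725, 0.3426, 0.2393]
tool_rot: [0.809, 0.588, -0.0, -0.0]
ft_force: [-0.3, -0.2, 0.5]
grip_width: 0.0871
grip_force: 0.0
time: 2.77
position: [0.5283, 0.2921, 0.2388]
tool_rot: [0.809, 0.587, -0.001, -0.0]
ft_force: [-0.5, 0.0, -0.1]
grip_width: 0.0872
grip_force: 0.0
red t 2.77 pos [0.5283 0.2921 0.2388] tilt 0.12 twist -0.1 shift cm after twist [-0.37  1.25 14.53] w 0.0872 q [0.32 0.5  1.49 0.   1.16 0.63]
```

```bash
python3 -m pendant '[{"jaw":1,"linear":[-0.4,1.25,0],"twist":0},{"jaw":1,"linear":[0,0,3],"twist":0},{"jaw":1,"linear":[0,0,3],"twist":0},{"jaw":1,"linear":[0,0,3],"twist":0},{"jaw":1,"linear":[0,0,0],"twist":0},{"jaw":1,"linear":[0,0,0],"twist":0}]'; python3 go.py red; python3 - <<'E'
from rig import cams
import cv2
a=cams.camera("top")["color"][190:310,140:330];cv2.imwrite("pics/a.png",cv2.resize(a,None,fx=4,fy=4,interpolation=2))
E
```

```text
time: 3.27
position: [0.5373, 0.2847, 0.1484]
tool_rot: [0.809, 0.588, -0.002, -0.001]
ft_force: [1.0, -0.7, 1.7]
grip_width: 0.0871
grip_force: 0.0
red t 3.27 pos [0.5373 0.2847 0.1484] tilt 0.26 twist 0.1 shift cm after twist [0.05 0.16 5.49] w 0.0871 q [ 0.3   0.62  1.55 -0.    0.97  0.62]
```

View pics/a.png

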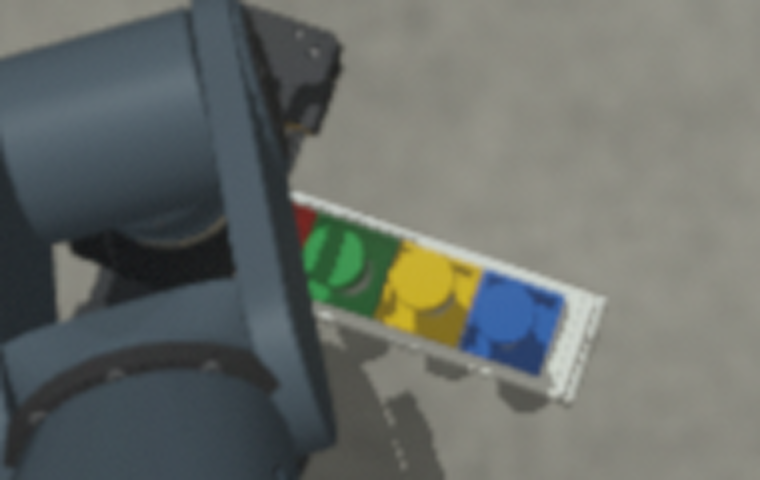

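The arm covers the red tube. Green, yellow and blue stand untouched at crop (333,258), (425,283) and (505,312), and the gripper body lies across the row as planned. Next I descend and grip.

```bash
python3 -m pendant '[{"jaw":1,"linear":[0,0.15,2],"twist":0},{"jaw":1,"linear":[0,0,2],"twist":0},{"jaw":1,"linear":[0,0,1.4],"twist":0},{"jaw":1,"linear":[0,0,0],"twist":0},{"jaw":0.3,"linear":[0,0,0],"twist":0},{"jaw":0.3,"linear":[0,0,0],"twist":0},{"jaw":0.3,"linear":[0,0,0],"twist":0},{"jaw":0.3,"linear":[0,0,0],"twist":0},{"jaw":0.3,"linear":[0,0,0],"twist":0},{"jaw":0.3,"linear":[0,0,0],"twist":0},{"jaw":0.3,"linear":[0,0,0],"twist":0},{"jaw":0.3,"linear":[0,0,0],"twist":0}]' 15;python3 go.py red
```

```text
time: 4.32
position: [0.5406, 0.2845, 0.0956]
tool_rot: [0.809, 0.588, 0.0, 0.0]
ft_force: [-0.4, 0.6, 0.1]
grip_width: 0.0421
grip_force: 0.0
red t 4.32 pos [0.5406 0.2845 0.0956] tilt 0.0 twist 0.0 shift cm after twist [-0.02 -0.16  0.21] w 0.0421 q [ 0.3   0.7   1.58 -0.    0.86  0.62]
```

```bash
python3 -m pendant '[{"jaw":0.2,"linear":[0,0,0.15],"twist":0},{"jaw":0.2,"linear":[0,0,0],"twist":0},{"jaw":0.2,"linear":[0,0,0],"twist":0},{"jaw":0.2,"linear":[0,0,0],"twist":0},{"jaw":0.2,"linear":[0,0,0],"twist":0},{"jaw":0.2,"linear":[0,0,0],"twist":0}]' 15;python3 go.py red
```

```text
time: 4.82
position: [0.5406, 0.2844, 0.094]
tool_rot: [0.809, 0.588, -0.0, 0.0]
ft_force: [-0.1, 0.2, 0.4]
grip_width: 0.0335
grip_force: 15.0
red t 4.82 pos [0.5406 0.2844 0.094 ] tilt 0.0 twist 0.0 shift cm after twist [-0.02 -0.16  0.05] w 0.0335 q [ 0.3   0.7   1.58 -0.    0.86  0.62]
```

```bash
python3 -m pendant '[{"jaw":0.2,"linear":[0,0,-1],"twist":0},{"jaw":0.2,"linear":[0,0,-2.5],"twist":0},{"jaw":0.2,"linear":[0,0,-3],"twist":0},{"jaw":0.2,"linear":[0,0,-3],"twist":0},{"jaw":0.2,"linear":[0,0,-2.5],"twist":0},{"jaw":0.2,"linear":[0,0,-1],"twist":-6},{"jaw":0.2,"linear":[0,0,0],"twist":-6},{"jaw":0.2,"linear":[0,0,0],"twist":-6},{"jaw":0.2,"linear":[0,0,0],"twist":-6},{"jaw":0.2,"linear":[0,0,0],"twist":-6},{"jaw":0.2,"linear":[0,0,0],"twist":-6},{"jaw":0.2,"linear":[0,0,0],"twist":-1}]' 15;python3 go.py Wred
```

```text
time: 5.82
position: [0.5402, 0.2844, 0.2246]
tool_rot: [0.579, 0.815, -0.0, -0.0]
ft_force: [0.3, 0.3, -0.4]
grip_width: 0.034
grip_force: 15.0
Wred t 5.82 pos [0.5402 0.2844 0.2246] tilt 0.01 twist 0.2 shift cm after twist [-56.11 -15.32  13.11] w 0.034 q [ 0.3   0.52  1.49 -0.    1.13 -0.03]
```

```bash
python3 -m pendant '[{"jaw":0.2,"linear":[-1,-0.3,0],"twist":0},{"jaw":0.2,"linear":[-2,-0.55,0],"twist":0},{"jaw":0.2,"linear":[-2.8,-0.77,0],"twist":0},{"jaw":0.2,"linear":[-2.8,-0.77,0],"twist":0},{"jaw":0.2,"linear":[-2.8,-0.77,0],"twist":0},{"jaw":0.2,"linear":[-2.8,-0.77,0],"twist":0},{"jaw":0.2,"linear":[-2.8,-0.77,0],"twist":0},{"jaw":0.2,"linear":[-2.8,-0.77,0],"twist":0},{"jaw":0.2,"linear":[-2.8,-0.77,0],"twist":0},{"jaw":0.2,"linear":[-2.8,-0.77,0],"twist":0},{"jaw":0.2,"linear":[-2.8,-0.77,0],"twist":0},{"jaw":0.2,"linear":[-2.8,-0.77,0],"twist":0}]'
python3 -m pendant '[{"jaw":0.2,"linear":[-2.8,-0.77,0],"twist":0},{"jaw":0.2,"linear":[-2.8,-0.77,0],"twist":0},{"jaw":0.2,"linear":[-2.8,-0.77,0],"twist":0},{"jaw":0.2,"linear":[-2.8,-0.77,0],"twist":0},{"jaw":0.2,"linear":[-2.8,-0.77,0],"twist":0},{"jaw":0.2,"linear":[-2.8,-0.77,0],"twist":0},{"jaw":0.2,"linear":[-2.8,-0.77,0],"twist":0},{"jaw":0.2,"linear":[-2.8,-0.77,0],"twist":0},{"jaw":0.2,"linear":[-2,-0.55,0],"twist":0},{"jaw":0.2,"linear":[-1,-0.3,0],"twist":0},{"jaw":0.2,"linear":[0,0,0],"twist":0},{"jaw":0.2,"linear":[0,0,0],"twist":0}]';python3 go.py Wred
```

```text
time: 6.82
position: [0.5603, -0.0386, 0.2243]
tool_rot: [0.582, 0.813, -0.0, 0.0]
ft_force: [-0.7, 0.4, -0.6]
grip_width: 0.0332
grip_force: 15.0
time: 7.82
position: [0.5767, -0.2991, 0.2238]
tool_rot: [0.581, 0.814, 0.0, -0.001]
ft_force: [-0.8, -0.2, -0.4]
grip_width: 0.0335
grip_force: 15.0
Wred t 7.82 pos [ 0.5767 -0.2991  0.2238] tilt 0.1 twist -0.1 shift cm after twist [ 0.25  0.23 13.03] w 0.0335 q [-0.65  0.58  1.38  0.    1.18 -0.98]
```

```bash
python3 -m pendant '[{"jaw":0.2,"linear":[0.25,0.23,0],"twist":0},{"jaw":0.2,"linear":[0,0,2],"twist":0},{"jaw":0.2,"linear":[0,0,2.5],"twist":0},{"jaw":0.2,"linear":[0,0,2.5],"twist":0},{"jaw":0.2,"linear":[0,0,1],"twist":0},{"jaw":0.2,"linear":[0,0,0],"twist":0}]';python3 go.py Wred; python3 - <<'E'
from h import *
from rig import cams
c=cams.camera("side");P=pts(c)
cv2.imwrite("pics/b.png",cv2.resize(c["color"][110:230,290:450],None,fx=5,fy=5,interpolation=2))
m=hue(c)["red"]&(P[...,0]>.5)&(P[...,1]<-.2);q=P[m];print(len(q),q.min(0),q.max(0),(q.min(0)+q.max(0))/2)
E
```

```text
time: 8.32
position: [0.5771, -0.2933, 0.1412]
tool_rot: [0.58, 0.815, 0.0, -0.004]
ft_force: [0.6, 0.2, -0.8]
grip_width: 0.0336
grip_force: 15.0
Wred t 8.32 pos [ 0.5771 -0.2933  0.1412] tilt 0.42 twist 0.1 shift cm after twist [-0.29 -0.01  4.77] w 0.0336 q [-0.64  0.67  1.45  0.    1.02 -0.98]
141 [ 0.56031096 -0.30126759  0.09250159] [ 0.58998335 -0.27386879  0.15596134] [ 0.57514716 -0.28756819  0.12423147]
```

View pics/b.png

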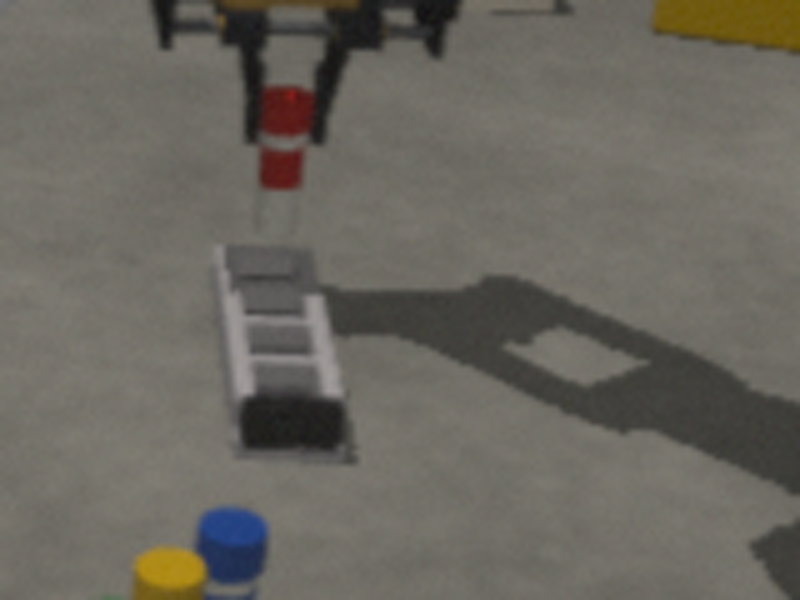

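The red tube hangs upright at crop (282,160), above the far well at (265,262), which is shadowed. I'll lower it and check it before the last few millimetres.

```bash
python3 -m pendant '[{"jaw":0.2,"linear":[-0.2,0,1],"twist":0},{"jaw":0.2,"linear":[0,0,1],"twist":0},{"jaw":0.2,"linear":[0,0,1],"twist":0},{"jaw":0.2,"linear":[0,0,0.8],"twist":0},{"jaw":0.2,"linear":[0,0,0],"twist":0},{"jaw":0.2,"linear":[0,0,0],"twist":0},{"jaw":0.2,"linear":[0,0,0],"twist":0}]';python3 go.py Wred
```

```text
time: 8.95
position: [0.5795, -0.2984, 0.1061]
tool_rot: [0.581, 0.814, 0.0, 0.0]
ft_force: [-0.6, 0.2, -0.7]
grip_width: 0.0339
grip_force: 15.0
Wred t 8.95 pos [ 0.5795 -0.2984  0.1061] tilt 0.02 twist 0.0 shift cm after twist [ 0.28 -0.07  1.26] w 0.0339 q [-0.65  0.72  1.47  0.    0.95 -0.98]
```

```bash
python3 -m pendant '[{"jaw":0.2,"linear":[0.2,0,0.4],"twist":0},{"jaw":0.2,"linear":[0,0,0.3],"twist":0},{"jaw":0.2,"linear":[0,0,0.2],"twist":0},{"jaw":0.2,"linear":[0,0,0.1],"twist":0},{"jaw":0.2,"linear":[0,0,0.1],"twist":0},{"jaw":0.2,"linear":[0,0,0],"twist":0},{"jaw":0.2,"linear":[0,0,0],"twist":0}]';python3 go.py Wred
```

```text
time: 9.53
position: [0.5788, -0.2964, 0.095]
tool_rot: [0.58, 0.814, -0.0, 0.0]
ft_force: [0.5, 0.5, -1.8]
grip_width: 0.0337
grip_force: 15.0
Wred t 9.53 pos [ 0.5788 -0.2964  0.095 ] tilt 0.0 twist 0.0 shift cm after twist [ 0.06 -0.06  0.15] w 0.0337 q [-0.64  0.74  1.48 -0.    0.93 -0.98]
```

```bash
python3 -m pendant '[{"jaw":0.2,"linear":[0,0,0.1],"twist":0},{"jaw":0.2,"linear":[0,0,0],"twist":0},{"jaw":0.2,"linear":[0,0,0],"twist":0}]';python3 -m pendant '[{"jaw":0.5,"linear":[0,0,0],"twist":0},{"jaw":0.8,"linear":[0,0,0],"twist":0},{"jaw":0.8,"linear":[0,0,0],"twist":0},{"jaw":0.8,"linear":[0,0,0],"twist":0},{"jaw":0.8,"linear":[0,0,0],"twist":0},{"jaw":0.8,"linear":[0,0,0],"twist":0},{"jaw":0.8,"linear":[0,0,0],"twist":0}]'; python3 go.py Wred
```

```text
time: 9.78
position: [0.5788, -0.2964, 0.0941]
tool_rot: [0.58, 0.814, 0.0, 0.0]
ft_force: [-0.7, 0.2, -0.6]
grip_width: 0.0333
grip_force: 15.0
time: 10.37
position: [0.5788, -0.2963, 0.0941]
tool_rot: [0.58, 0.814, -0.0, 0.0]
ft_force: [0.3, 0.3, 0.0]
grip_width: 0.0672
grip_force: 0.0
Wred t 10.37 pos [ 0.5788 -0.2963  0.0941] tilt 0.0 twist 0.0 shift cm after twist [ 0.06 -0.06  0.06] w 0.0672 q [-0.64  0.74  1.48 -0.    0.93 -0.98]
```

```bash
python3 -m pendant '[{"jaw":0.8,"linear":[0,0,-1],"twist":0},{"jaw":0.8,"linear":[0,0,-2.5],"twist":0},{"jaw":0.8,"linear":[0,0,-3],"twist":0},{"jaw":0.8,"linear":[0,0,-2.5],"twist":0},{"jaw":0.8,"linear":[0,0,-1],"twist":6},{"jaw":0.8,"linear":[0,0,0],"twist":6},{"jaw":0.8,"linear":[0,0,0],"twist":6},{"jaw":0.8,"linear":[0,0,0],"twist":6},{"jaw":0.8,"linear":[0,0,0],"twist":6},{"jaw":0.8,"linear":[0,0,0],"twist":6},{"jaw":0.8,"linear":[0,0,0],"twist":1}]'
python3 -m pendant '[{"jaw":0.8,"linear":[1.1,-0.5,0],"twist":0},{"jaw":0.8,"linear":[2.9,-1.3,0],"twist":0},{"jaw":0.8,"linear":[2.9,-1.3,0],"twist":0},{"jaw":0.8,"linear":[2.9,-1.3,0],"twist":0},{"jaw":0.8,"linear":[2.9,-1.3,0],"twist":0},{"jaw":0.8,"linear":[2.9,-1.3,0],"twist":0},{"jaw":0.8,"linear":[2.9,-1.3,0],"twist":0},{"jaw":0.8,"linear":[2.9,-1.3,0],"twist":0},{"jaw":0.8,"linear":[2.9,-1.3,0],"twist":0},{"jaw":0.8,"linear":[2.9,-1.3,0],"twist":0}]'
python3 -m pendant '[{"jaw":0.8,"linear":[2.9,-1.3,0],"twist":0},{"jaw":0.8,"linear":[2.9,-1.3,0],"twist":0},{"jaw":0.8,"linear":[2.9,-1.3,0],"twist":0},{"jaw":0.8,"linear":[2.9,-1.3,0],"twist":0},{"jaw":0.8,"linear":[2.9,-1.3,0],"twist":0},{"jaw":0.8,"linear":[2.9,-1.3,0],"twist":0},{"jaw":0.8,"linear":[2.9,-1.3,0],"twist":0},{"jaw":0.8,"linear":[1.1,-0.5,0],"twist":0},{"jaw":0.8,"linear":[0,0,0],"twist":0},{"jaw":0.8,"linear":[0,0,0],"twist":0},{"jaw":0.8,"linear":[0,0,0],"twist":0}]'; python3 go.py green;  python3 - <<'E'
from h import *
from rig import cams
c=cams.camera("top");P=pts(c)
cv2.imwrite("pics/c.png",cv2.resize(c["color"][200:300,330:490],None,fx=4,fy=4,interpolation=2))
m=hue(c)["red"]&(P[...,1]<-.2);q=P[m&(P[...,2]>.09)];print(m.sum(),(q.min(0)+q.max(0))/2,q.max(0))
E
```

```text
time: 11.28
position: [0.5789, -0.2964, 0.1949]
tool_rot: [0.81, 0.587, 0.0, 0.0]
ft_force: [-0.6, 0.5, 0.2]
grip_width: 0.0696
grip_force: 0.0
time: 12.12
position: [0.5456, 0.0023, 0.1945]
tool_rot: [0.808, 0.589, 0.0, -0.0]
ft_force: [0.6, 0.2, 0.2]
grip_width: 0.0698
grip_force: 0.0
time: 13.03
position: [0.5212, 0.2321, 0.1941]
tool_rot: [0.809, 0.588, -0.0, 0.0]
ft_force: [0.1, 0.5, 1.3]
grip_width: 0.0695
grip_force: 0.0
green t 13.03 pos [0.5212 0.2321 0.1941] tilt 0.05 twist 0.0 shift cm after twist [ 0.2  -0.14 10.06] w 0.0695 q [ 0.22  0.51  1.62 -0.    1.01  0.54]
263 [ 0.57602066 -0.29531648  0.10137398] [ 0.59108413 -0.27819934  0.11194368]
```

View pics/c.png

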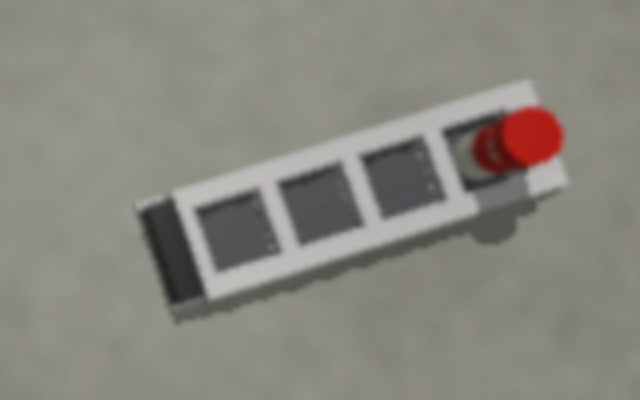

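Red stands upright in the far well (cap at crop (532,136), measured at about x 0.577, y -0.296, top near 0.107 m). Next is green.

```bash
python3 -m pendant '[{"jaw":0.8,"linear":[0.2,-0.1,1],"twist":0},{"jaw":0.8,"linear":[0,0,2.5],"twist":0},{"jaw":0.8,"linear":[0,0,3],"twist":0},{"jaw":0.8,"linear":[0,0,2.5],"twist":0},{"jaw":0.8,"linear":[0,0,1],"twist":0},{"jaw":0.2,"linear":[0,0,0],"twist":0},{"jaw":0.2,"linear":[0,0,0],"twist":0},{"jaw":0.2,"linear":[0,0,0],"twist":0},{"jaw":0.2,"linear":[0,0,0],"twist":0},{"jaw":0.2,"linear":[0,0,0],"twist":0},{"jaw":0.2,"linear":[0,0,0],"twist":0},{"jaw":0.2,"linear":[0,0,0],"twist":0}]' 15
python3 -m pendant '[{"jaw":0.2,"linear":[0,0,0],"twist":0},{"jaw":0.2,"linear":[0,0,0],"twist":0},{"jaw":0.2,"linear":[0,0,0],"twist":0},{"jaw":0.2,"linear":[0,0,0],"twist":0}]'; python3 go.py green
```

```text
time: 14.08
position: [0.5215, 0.2356, 0.095]
tool_rot: [0.809, 0.588, 0.001, 0.0]
ft_force: [0.3, 0.1, 1.8]
grip_width: 0.0339
grip_force: 15.0
time: 14.42
position: [0.5216, 0.2356, 0.0949]
tool_rot: [0.809, 0.588, 0.001, 0.0]
ft_force: [0.5, 0.1, 5.0]
grip_width: 0.0337
grip_force: 15.0
green t 14.42 pos [0.5216 0.2356 0.0949] tilt 0.1 twist 0.0 shift cm after twist [-0.14 -0.07  0.14] w 0.0337 q [0.23 0.66 1.68 0.   0.8  0.54]
```

```bash
python3 -m pendant '[{"jaw":0.2,"linear":[0,0,-1],"twist":0},{"jaw":0.2,"linear":[0,0,-2.5],"twist":0},{"jaw":0.2,"linear":[0,0,-3],"twist":0},{"jaw":0.2,"linear":[0,0,-3],"twist":0},{"jaw":0.2,"linear":[0,0,-2.5],"twist":0},{"jaw":0.2,"linear":[0,0,-1],"twist":-6},{"jaw":0.2,"linear":[0,0,0],"twist":-6},{"jaw":0.2,"linear":[0,0,0],"twist":-6},{"jaw":0.2,"linear":[0,0,0],"twist":-6},{"jaw":0.2,"linear":[0,0,0],"twist":-6},{"jaw":0.2,"linear":[0,0,0],"twist":-6},{"jaw":0.2,"linear":[0,0,0],"twist":-1}]'
python3 -m pendant '[{"jaw":0.2,"linear":[-1,-0.26,0],"twist":0},{"jaw":0.2,"linear":[-2,-0.5,0],"twist":0},{"jaw":0.2,"linear":[-2.8,-0.72,0],"twist":0},{"jaw":0.2,"linear":[-2.8,-0.72,0],"twist":0},{"jaw":0.2,"linear":[-2.8,-0.72,0],"twist":0},{"jaw":0.2,"linear":[-2.8,-0.72,0],"twist":0},{"jaw":0.2,"linear":[-2.8,-0.72,0],"twist":0},{"jaw":0.2,"linear":[-2.8,-0.72,0],"twist":0},{"jaw":0.2,"linear":[-2.8,-0.72,0],"twist":0},{"jaw":0.2,"linear":[-2.8,-0.72,0],"twist":0},{"jaw":0.2,"linear":[-2.8,-0.72,0],"twist":0}]'
python3 -m pendant '[{"jaw":0.2,"linear":[-2.8,-0.72,0],"twist":0},{"jaw":0.2,"linear":[-2.8,-0.72,0],"twist":0},{"jaw":0.2,"linear":[-2.8,-0.72,0],"twist":0},{"jaw":0.2,"linear":[-2.8,-0.72,0],"twist":0},{"jaw":0.2,"linear":[-2.8,-0.72,0],"twist":0},{"jaw":0.2,"linear":[-2,-0.5,0],"twist":0},{"jaw":0.2,"linear":[-1.6,-0.4,0],"twist":0},{"jaw":0.2,"linear":[-1,-0.26,0],"twist":0},{"jaw":0.2,"linear":[0,0,0],"twist":0},{"jaw":0.2,"linear":[0,0,0],"twist":0},{"jaw":0.2,"linear":[0,0,0],"twist":0},{"jaw":0.2,"linear":[0,0,0],"twist":0}]'; python3 go.py Wgreen
```

```text
time: 15.42
position: [0.5205, 0.2353, 0.2242]
tool_rot: [0.579, 0.815, -0.0, -0.0]
ft_force: [-0.8, -0.8, -0.6]
grip_width: 0.0334
grip_force: 15.0
time: 16.33
position: [0.5439, -0.0568, 0.2242]
tool_rot: [0.582, 0.813, -0.0, -0.0]
ft_force: [0.8, -0.4, -0.0]
grip_width: 0.0333
grip_force: 15.0
time: 17.33
position: [0.5599, -0.2446, 0.224]
tool_rot: [0.58, 0.815, 0.0, -0.001]
ft_force: [-0.8, 0.0, -1.1]
grip_width: 0.0334
grip_force: 15.0
Wgreen t 17.33 pos [ 0.5599 -0.2446  0.224 ] tilt 0.06 twist 0.1 shift cm after twist [-0.23  0.   13.05] w 0.0334 q [-0.59  0.53  1.48  0.    1.13 -0.93]
```

```bash
python3 -m pendant '[{"jaw":0.2,"linear":[-0.2,0,1],"twist":0},{"jaw":0.2,"linear":[0,0,2.5],"twist":0},{"jaw":0.2,"linear":[0,0,2.5],"twist":0},{"jaw":0.2,"linear":[0,0,2.5],"twist":0},{"jaw":0.2,"linear":[0,0,2],"twist":0},{"jaw":0.2,"linear":[0,0,1],"twist":0},{"jaw":0.2,"linear":[0,0,0.3],"twist":0},{"jaw":0.2,"linear":[0,0,0],"twist":0},{"jaw":0.2,"linear":[0,0,0],"twist":0},{"jaw":0.2,"linear":[0,0,0],"twist":0}]'; python3 go.py Wgreen
```

```text
time: 18.17
position: [0.5618, -0.2485, 0.1074]
tool_rot: [0.58, 0.814, 0.0, 0.001]
ft_force: [0.5, 0.1, 0.1]
grip_width: 0.0335
grip_force: 15.0
Wgreen t 18.17 pos [ 0.5618 -0.2485  0.1074] tilt 0.17 twist 0.0 shift cm after twist [ 0.21 -0.04  1.39] w 0.0335 q [-0.6   0.68  1.57 -0.    0.89 -0.93]
```

Green was gripped at z 0.0949, so I lower it about 1.25 cm gently and release.

```bash
python3 -m pendant '[{"jaw":0.2,"linear":[0.2,0,0.4],"twist":0},{"jaw":0.2,"linear":[0,0,0.3],"twist":0},{"jaw":0.2,"linear":[0,0,0.2],"twist":0},{"jaw":0.2,"linear":[0,0,0.1],"twist":0},{"jaw":0.2,"linear":[0,0,0.1],"twist":0},{"jaw":0.2,"linear":[0,0,0.1],"twist":0},{"jaw":0.2,"linear":[0,0,0],"twist":0},{"jaw":0.2,"linear":[0,0,0],"twist":0},{"jaw":0.2,"linear":[0,0,0],"twist":0}]';python3 go.py Wgreen
```

```text
time: 18.92
position: [0.5604, -0.2464, 0.0949]
tool_rot: [0.58, 0.814, -0.0, 0.0]
ft_force: [-0.7, -0.5, 6.3]
grip_width: 0.0335
grip_force: 15.0
Wgreen t 18.92 pos [ 0.5604 -0.2464  0.0949] tilt 0.05 twist 0.0 shift cm after twist [-0.04  0.02  0.14] w 0.0335 q [-0.6   0.7   1.58 -0.    0.86 -0.93]
```

```bash
python3 -m pendant '[{"jaw":0.5,"linear":[0,0,0],"twist":0},{"jaw":0.8,"linear":[0,0,0],"twist":0},{"jaw":0.8,"linear":[0,0,0],"twist":0},{"jaw":0.8,"linear":[0,0,0],"twist":0},{"jaw":0.8,"linear":[0,0,0],"twist":0},{"jaw":0.8,"linear":[0,0,0],"twist":0},{"jaw":0.8,"linear":[0,0,0],"twist":0}]'
python3 -m pendant '[{"jaw":0.8,"linear":[0,0,-1],"twist":0},{"jaw":0.8,"linear":[0,0,-2.5],"twist":0},{"jaw":0.8,"linear":[0,0,-3],"twist":0},{"jaw":0.8,"linear":[0,0,-2.5],"twist":0},{"jaw":0.8,"linear":[0,0,-1],"twist":6},{"jaw":0.8,"linear":[0,0,0],"twist":6},{"jaw":0.8,"linear":[0,0,0],"twist":6},{"jaw":0.8,"linear":[0,0,0],"twist":6},{"jaw":0.8,"linear":[0,0,0],"twist":6},{"jaw":0.8,"linear":[0,0,0],"twist":6},{"jaw":0.8,"linear":[0,0,0],"twist":1}]'
python3 -m pendant '[{"jaw":0.8,"linear":[1.5,-0.7,0],"twist":0},{"jaw":0.8,"linear":[2.9,-1.34,0],"twist":0},{"jaw":0.8,"linear":[2.9,-1.34,0],"twist":0},{"jaw":0.8,"linear":[2.9,-1.34,0],"twist":0},{"jaw":0.8,"linear":[2.9,-1.34,0],"twist":0},{"jaw":0.8,"linear":[2.9,-1.34,0],"twist":0},{"jaw":0.8,"linear":[2.9,-1.34,0],"twist":0},{"jaw":0.8,"linear":[2.9,-1.34,0],"twist":0},{"jaw":0.8,"linear":[2.9,-1.34,0],"twist":0}]'
python3 -m pendant '[{"jaw":0.8,"linear":[2.9,-1.34,0],"twist":0},{"jaw":0.8,"linear":[2.9,-1.34,0],"twist":0},{"jaw":0.8,"linear":[2.9,-1.34,0],"twist":0},{"jaw":0.8,"linear":[2.9,-1.34,0],"twist":0},{"jaw":0.8,"linear":[2,-0.9,0],"twist":0},{"jaw":0.8,"linear":[1.1,-0.5,0],"twist":0},{"jaw":0.8,"linear":[0,0,0],"twist":0},{"jaw":0.8,"linear":[0,0,0],"twist":0},{"jaw":0.8,"linear":[0,0,0],"twist":0},{"jaw":0.8,"linear":[0,0,0],"twist":0}]'; python3 go.py yellow;  python3 - <<'E'
from h import *
from rig import cams
c=cams.camera("top");P=pts(c)
for k,m in hue(c).items():
  q=P[m&(P[...,2]>.09)&(P[...,1]<-.05)&(P[...,2]<.13)]
  if len(q)>20:print(k,len(q),(q.min(0)+q.max(0))/2,np.median(q,0))
E
```

```text
time: 19.5
position: [0.5601, -0.2461, 0.0939]
tool_rot: [0.58, 0.814, -0.0, -0.0]
ft_force: [0.9, -0.4, 0.2]
grip_width: 0.0673
grip_force: 0.0
time: 20.42
position: [0.5602, -0.2461, 0.1949]
tool_rot: [0.81, 0.587, 0.0, 0.0]
ft_force: [-0.9, -0.4, 0.3]
grip_width: 0.07
grip_force: 0.0
time: 21.17
position: [0.5266, 0.0264, 0.1944]
tool_rot: [0.808, 0.589, 0.0, -0.0]
ft_force: [-0.4, -0.3, 0.1]
grip_width: 0.0696
grip_force: 0.0
time: 22.0
position: [0.509, 0.1835, 0.1941]
tool_rot: [0.809, 0.587, -0.0, 0.0]
ft_force: [0.4, -0.1, 0.6]
grip_width: 0.0698
grip_force: 0.0
yellow t 22.0 pos [0.509  0.1835 0.1941] tilt 0.02 twist -0.0 shift cm after twist [ 0.16 -0.02 10.06] w 0.0698 q [ 0.14  0.48  1.69 -0.    0.97  0.45]
red 204 [ 0.57605627 -0.29499508  0.1012508 ] [ 0.57548004 -0.29263688  0.1057004 ]
green 194 [ 0.55895411 -0.24578223  0.10103874] [ 0.55850421 -0.244096    0.10600024]
```

```bash
python3 -m pendant '[{"jaw":0.8,"linear":[0.15,0,1],"twist":0},{"jaw":0.8,"linear":[0,0,2.5],"twist":0},{"jaw":0.8,"linear":[0,0,3],"twist":0},{"jaw":0.8,"linear":[0,0,2.5],"twist":0},{"jaw":0.8,"linear":[0,0,1],"twist":0},{"jaw":0.2,"linear":[0,0,0],"twist":0},{"jaw":0.2,"linear":[0,0,0],"twist":0},{"jaw":0.2,"linear":[0,0,0],"twist":0},{"jaw":0.2,"linear":[0,0,0],"twist":0},{"jaw":0.2,"linear":[0,0,0],"twist":0},{"jaw":0.2,"linear":[0,0,0],"twist":0},{"jaw":0.2,"linear":[0,0,0],"twist":0}]' 15
python3 -m pendant '[{"jaw":0.2,"linear":[0,0,0],"twist":0},{"jaw":0.2,"linear":[0,0,0],"twist":0},{"jaw":0.2,"linear":[0,0,0],"twist":0},{"jaw":0.2,"linear":[0,0,0],"twist":0}]'; python3 go.py yellow
```

```text
time: 23.05
position: [0.5098, 0.1863, 0.095]
tool_rot: [0.809, 0.588, 0.001, 0.001]
ft_force: [0.8, -0.5, 1.9]
grip_width: 0.0335
grip_force: 15.0
time: 23.38
position: [0.51, 0.1863, 0.0949]
tool_rot: [0.809, 0.588, 0.001, 0.0]
ft_force: [-0.0, 0.0, 6.3]
grip_width: 0.0334
grip_force: 15.0
yellow t 23.38 pos [0.51   0.1863 0.0949] tilt 0.11 twist 0.0 shift cm after twist [-0.14 -0.02  0.14] w 0.0334 q [ 0.14  0.63  1.76 -0.    0.75  0.46]
```

```bash
python3 -m pendant '[{"jaw":0.2,"linear":[0,0,-1],"twist":0},{"jaw":0.2,"linear":[0,0,-2.5],"twist":0},{"jaw":0.2,"linear":[0,0,-3],"twist":0},{"jaw":0.2,"linear":[0,0,-3],"twist":0},{"jaw":0.2,"linear":[0,0,-2.5],"twist":0},{"jaw":0.2,"linear":[0,0,-1],"twist":-6},{"jaw":0.2,"linear":[0,0,0],"twist":-6},{"jaw":0.2,"linear":[0,0,0],"twist":-6},{"jaw":0.2,"linear":[0,0,0],"twist":-6},{"jaw":0.2,"linear":[0,0,0],"twist":-6},{"jaw":0.2,"linear":[0,0,0],"twist":-6},{"jaw":0.2,"linear":[0,0,0],"twist":-1}]'
python3 -m pendant '[{"jaw":0.2,"linear":[-1,-0.25,0],"twist":0},{"jaw":0.2,"linear":[-2,-0.5,0],"twist":0},{"jaw":0.2,"linear":[-2.8,-0.69,0],"twist":0},{"jaw":0.2,"linear":[-2.8,-0.69,0],"twist":0},{"jaw":0.2,"linear":[-2.8,-0.69,0],"twist":0},{"jaw":0.2,"linear":[-2.8,-0.69,0],"twist":0},{"jaw":0.2,"linear":[-2.8,-0.69,0],"twist":0},{"jaw":0.2,"linear":[-2.8,-0.69,0],"twist":0}]'
python3 -m pendant '[{"jaw":0.2,"linear":[-2.8,-0.69,0],"twist":0},{"jaw":0.2,"linear":[-2.8,-0.69,0],"twist":0},{"jaw":0.2,"linear":[-2.8,-0.69,0],"twist":0},{"jaw":0.2,"linear":[-2.8,-0.69,0],"twist":0},{"jaw":0.2,"linear":[-2.8,-0.69,0],"twist":0},{"jaw":0.2,"linear":[-2,-0.5,0],"twist":0},{"jaw":0.2,"linear":[-1.5,-0.35,0],"twist":0},{"jaw":0.2,"linear":[0,0,0],"twist":0},{"jaw":0.2,"linear":[0,0,0],"twist":0},{"jaw":0.2,"linear":[0,0,0],"twist":0},{"jaw":0.2,"linear":[0,0,0],"twist":0},{"jaw":0.2,"linear":[0,0,0],"twist":0}]'; python3 go.py Wyellow
```

```text
time: 24.38
position: [0.5086, 0.1861, 0.2242]
tool_rot: [0.579, 0.815, -0.0, -0.0]
ft_force: [0.4, 0.6, -0.7]
grip_width: 0.0335
grip_force: 15.0
time: 25.05
position: [0.5271, -0.019, 0.2241]
tool_rot: [0.582, 0.814, -0.0, -0.0]
ft_force: [-0.2, 0.2, -1.2]
grip_width: 0.0336
grip_force: 15.0
time: 26.05
position: [0.5438, -0.195, 0.2241]
tool_rot: [0.58, 0.815, 0.0, -0.0]
ft_force: [0.4, -0.4, -1.1]
grip_width: 0.0335
grip_force: 15.0
Wyellow t 26.05 pos [ 0.5438 -0.195   0.2241] tilt 0.04 twist 0.1 shift cm after twist [-0.26 -0.03 13.06] w 0.0335 q [-0.54  0.48  1.57  0.    1.09 -0.87]
```

```bash
python3 -m pendant '[{"jaw":0.2,"linear":[0,0,1],"twist":0},{"jaw":0.2,"linear":[0,0,2.5],"twist":0},{"jaw":0.2,"linear":[0,0,2.5],"twist":0},{"jaw":0.2,"linear":[0,0,2.5],"twist":0},{"jaw":0.2,"linear":[0,0,2],"twist":0},{"jaw":0.2,"linear":[0,0,1],"twist":0},{"jaw":0.2,"linear":[0,0,0.3],"twist":0},{"jaw":0.2,"linear":[0,0,0],"twist":0},{"jaw":0.2,"linear":[0,0,0],"twist":0},{"jaw":0.2,"linear":[0,0,0],"twist":0}]'; python3 go.py Wyellow
```

```text
time: 26.88
position: [0.5449, -0.1968, 0.1073]
tool_rot: [0.58, 0.814, 0.0, 0.001]
ft_force: [0.5, 0.5, -0.8]
grip_width: 0.0333
grip_force: 15.0
Wyellow t 26.88 pos [ 0.5449 -0.1968  0.1073] tilt 0.16 twist 0.0 shift cm after twist [-0.04 -0.07  1.38] w 0.0333 q [-0.54  0.65  1.66  0.    0.83 -0.87]
```

```bash
python3 -m pendant '[{"jaw":0.2,"linear":[0,0,0.4],"twist":0},{"jaw":0.2,"linear":[0,0,0.3],"twist":0},{"jaw":0.2,"linear":[0,0,0.2],"twist":0},{"jaw":0.2,"linear":[0,0,0.1],"twist":0},{"jaw":0.2,"linear":[0,0,0.1],"twist":0},{"jaw":0.2,"linear":[0,0,0.1],"twist":0},{"jaw":0.2,"linear":[0,0,0],"twist":0},{"jaw":0.2,"linear":[0,0,0],"twist":0},{"jaw":0.2,"linear":[0,0,0],"twist":0}]';python3 go.py Wyellow
```

```text
time: 27.63
position: [0.5442, -0.1967, 0.0949]
tool_rot: [0.58, 0.814, -0.0, 0.0]
ft_force: [-0.7, -0.2, 5.8]
grip_width: 0.0337
grip_force: 15.0
Wyellow t 27.63 pos [ 0.5442 -0.1967  0.0949] tilt 0.05 twist 0.0 shift cm after twist [-0.08 -0.01  0.14] w 0.0337 q [-0.54  0.67  1.67 -0.    0.81 -0.87]
```

```bash
python3 -m pendant '[{"jaw":0.5,"linear":[0,0,0],"twist":0},{"jaw":0.8,"linear":[0,0,0],"twist":0},{"jaw":0.8,"linear":[0,0,0],"twist":0},{"jaw":0.8,"linear":[0,0,0],"twist":0},{"jaw":0.8,"linear":[0,0,0],"twist":0},{"jaw":0.8,"linear":[0,0,0],"twist":0},{"jaw":0.8,"linear":[0,0,0],"twist":0}]'
python3 -m pendant '[{"jaw":0.8,"linear":[0,0,-1],"twist":0},{"jaw":0.8,"linear":[0,0,-2.5],"twist":0},{"jaw":0.8,"linear":[0,0,-3],"twist":0},{"jaw":0.8,"linear":[0,0,-2.5],"twist":0},{"jaw":0.8,"linear":[0,0,-1],"twist":6},{"jaw":0.8,"linear":[0,0,0],"twist":6},{"jaw":0.8,"linear":[0,0,0],"twist":6},{"jaw":0.8,"linear":[0,0,0],"twist":6},{"jaw":0.8,"linear":[0,0,0],"twist":6},{"jaw":0.8,"linear":[0,0,0],"twist":6},{"jaw":0.8,"linear":[0,0,0],"twist":1}]'
python3 -m pendant '[{"jaw":0.8,"linear":[1.5,-0.75,0],"twist":0},{"jaw":0.8,"linear":[2.9,-1.47,0],"twist":0},{"jaw":0.8,"linear":[2.9,-1.47,0],"twist":0},{"jaw":0.8,"linear":[2.9,-1.47,0],"twist":0},{"jaw":0.8,"linear":[2.9,-1.47,0],"twist":0},{"jaw":0.8,"linear":[2.9,-1.47,0],"twist":0},{"jaw":0.8,"linear":[2.9,-1.47,0],"twist":0}]'
python3 -m pendant '[{"jaw":0.8,"linear":[2.9,-1.47,0],"twist":0},{"jaw":0.8,"linear":[2.9,-1.47,0],"twist":0},{"jaw":0.8,"linear":[2.9,-1.47,0],"twist":0},{"jaw":0.8,"linear":[1.8,-0.95,0],"twist":0},{"jaw":0.8,"linear":[1,-0.5,0],"twist":0},{"jaw":0.8,"linear":[0,0,0],"twist":0},{"jaw":0.8,"linear":[0,0,0],"twist":0},{"jaw":0.8,"linear":[0,0,0],"twist":0},{"jaw":0.8,"linear":[0,0,0],"twist":0}]'; python3 go.py blue;  python3 - <<'E'
from h import *
from rig import cams
c=cams.camera("top");P=pts(c)
for k,m in hue(c).items():
  q=P[m&(P[...,2]>.09)&(P[...,1]<-.05)&(P[...,2]<.13)]
  if len(q)>20:print(k,len(q),(q.min(0)+q.max(0))/2,np.median(q,0))
E
```

```text
time: 28.22
position: [0.5439, -0.1964, 0.0939]
tool_rot: [0.58, 0.814, -0.0, -0.0]
ft_force: [0.8, 0.3, 0.0]
grip_width: 0.0674
grip_force: 0.0
time: 29.13
position: [0.544, -0.1964, 0.1948]
tool_rot: [0.81, 0.587, 0.0, 0.0]
ft_force: [-0.2, -0.4, 0.6]
grip_width: 0.0697
grip_force: 0.0
time: 29.72
position: [0.51, 0.0153, 0.1944]
tool_rot: [0.808, 0.589, 0.0, -0.0]
ft_force: [0.6, 1.1, -0.3]
grip_width: 0.0699
grip_force: 0.0
time: 30.47
position: [0.4914, 0.1392, 0.1941]
tool_rot: [0.809, 0.588, -0.0, 0.0]
ft_force: [-0.8, -0.1, -0.0]
grip_width: 0.0695
grip_force: 0.0
blue t 30.47 pos [0.4914 0.1392 0.1941] tilt 0.02 twist -0.0 shift cm after twist [ 0.12 -0.   10.06] w 0.0695 q [ 0.06  0.44  1.76 -0.    0.94  0.37]
red 203 [ 0.57582747 -0.29558982  0.10136013] [ 0.57543915 -0.29271215  0.10552759]
yellow 198 [ 0.54419125 -0.19501987  0.10204141] [ 0.54416188 -0.19376219  0.10561853]
green 196 [ 0.55906796 -0.24472276  0.10211959] [ 0.55844006 -0.24386765  0.10589691]
```

```bash
python3 -m pendant '[{"jaw":0.8,"linear":[0,0,1],"twist":0},{"jaw":0.8,"linear":[0,0,2.5],"twist":0},{"jaw":0.8,"linear":[0,0,3],"twist":0},{"jaw":0.8,"linear":[0,0,2.5],"twist":0},{"jaw":0.8,"linear":[0,0,1],"twist":0},{"jaw":0.2,"linear":[0,0,0],"twist":0},{"jaw":0.2,"linear":[0,0,0],"twist":0},{"jaw":0.2,"linear":[0,0,0],"twist":0},{"jaw":0.2,"linear":[0,0,0],"twist":0},{"jaw":0.2,"linear":[0,0,0],"twist":0},{"jaw":0.2,"linear":[0,0,0],"twist":0},{"jaw":0.2,"linear":[0,0,0],"twist":0}]' 15
python3 -m pendant '[{"jaw":0.2,"linear":[0,0,0],"twist":0},{"jaw":0.2,"linear":[0,0,0],"twist":0},{"jaw":0.2,"linear":[0,0,0],"twist":0},{"jaw":0.2,"linear":[0,0,0],"twist":0}]'; python3 go.py blue
```

```text
time: 31.52
position: [0.4916, 0.1404, 0.0949]
tool_rot: [0.809, 0.588, 0.001, 0.001]
ft_force: [0.8, 0.4, 2.9]
grip_width: 0.0332
grip_force: 15.0
time: 31.85
position: [0.4917, 0.1404, 0.0948]
tool_rot: [0.809, 0.588, 0.001, 0.001]
ft_force: [0.6, -0.0, 6.0]
grip_width: 0.0338
grip_force: 15.0
blue t 31.85 pos [0.4917 0.1404 0.0948] tilt 0.11 twist 0.0 shift cm after twist [-0.01  0.    0.13] w 0.0338 q [0.06 0.61 1.84 0.   0.69 0.37]
```

```bash
python3 -m pendant '[{"jaw":0.2,"linear":[0,0,-1],"twist":0},{"jaw":0.2,"linear":[0,0,-2.5],"twist":0},{"jaw":0.2,"linear":[0,0,-3],"twist":0},{"jaw":0.2,"linear":[0,0,-3],"twist":0},{"jaw":0.2,"linear":[0,0,-2.5],"twist":0},{"jaw":0.2,"linear":[0,0,-1],"twist":-6},{"jaw":0.2,"linear":[0,0,0],"twist":-6},{"jaw":0.2,"linear":[0,0,0],"twist":-6},{"jaw":0.2,"linear":[0,0,0],"twist":-6},{"jaw":0.2,"linear":[0,0,0],"twist":-6},{"jaw":0.2,"linear":[0,0,0],"twist":-6},{"jaw":0.2,"linear":[0,0,0],"twist":-1}]'
python3 -m pendant '[{"jaw":0.2,"linear":[-1,-0.2,0],"twist":0},{"jaw":0.2,"linear":[-2,-0.4,0],"twist":0},{"jaw":0.2,"linear":[-2.8,-0.59,0],"twist":0},{"jaw":0.2,"linear":[-2.8,-0.59,0],"twist":0},{"jaw":0.2,"linear":[-2.8,-0.59,0],"twist":0},{"jaw":0.2,"linear":[-2.8,-0.59,0],"twist":0},{"jaw":0.2,"linear":[-2.8,-0.59,0],"twist":0},{"jaw":0.2,"linear":[-2.8,-0.59,0],"twist":0}]'
python3 -m pendant '[{"jaw":0.2,"linear":[-2.8,-0.59,0],"twist":0},{"jaw":0.2,"linear":[-2.8,-0.59,0],"twist":0},{"jaw":0.2,"linear":[-2,-0.45,0],"twist":0},{"jaw":0.2,"linear":[-1.1,-0.25,0],"twist":0},{"jaw":0.2,"linear":[0,0,0],"twist":0},{"jaw":0.2,"linear":[0,0,0],"twist":0},{"jaw":0.2,"linear":[0,0,0],"twist":0},{"jaw":0.2,"linear":[0,0,0],"twist":0},{"jaw":0.2,"linear":[0,0,0],"twist":0}]'; python3 go.py Wblue
```

```text
time: 32.85
position: [0.4903, 0.1403, 0.2242]
tool_rot: [0.579, 0.815, -0.0, -0.0]
ft_force: [0.1, 0.1, -0.9]
grip_width: 0.0336
grip_force: 15.0
time: 33.52
position: [0.516, -0.0624, 0.2241]
tool_rot: [0.582, 0.813, -0.0, -0.0]
ft_force: [0.1, -0.2, -1.0]
grip_width: 0.0332
grip_force: 15.0
time: 34.27
position: [0.5268, -0.1473, 0.2241]
tool_rot: [0.58, 0.815, 0.0, -0.0]
ft_force: [0.5, -0.5, -0.0]
grip_width: 0.0337
grip_force: 15.0
Wblue t 34.27 pos [ 0.5268 -0.1473  0.2241] tilt 0.04 twist 0.1 shift cm after twist [-0.11  0.09 13.06] w 0.0337 q [-0.48  0.44  1.65  0.    1.05 -0.81]
```

```bash
python3 -m pendant '[{"jaw":0.2,"linear":[0,0.1,1],"twist":0},{"jaw":0.2,"linear":[0,0,2.5],"twist":0},{"jaw":0.2,"linear":[0,0,2.5],"twist":0},{"jaw":0.2,"linear":[0,0,2.5],"twist":0},{"jaw":0.2,"linear":[0,0,2],"twist":0},{"jaw":0.2,"linear":[0,0,1],"twist":0},{"jaw":0.2,"linear":[0,0,0.3],"twist":0},{"jaw":0.2,"linear":[0,0,0],"twist":0},{"jaw":0.2,"linear":[0,0,0],"twist":0},{"jaw":0.2,"linear":[0,0,0],"twist":0}]'; python3 go.py Wblue
```

```text
time: 35.1
position: [0.5289, -0.1488, 0.1072]
tool_rot: [0.58, 0.814, 0.0, 0.001]
ft_force: [0.1, 0.5, -0.8]
grip_width: 0.0339
grip_force: 15.0
Wblue t 35.1 pos [ 0.5289 -0.1488  0.1072] tilt 0.16 twist 0.0 shift cm after twist [ 0.1  -0.06  1.37] w 0.0339 q [-0.48  0.62  1.74 -0.    0.78 -0.81]
```

```bash
python3 -m pendant '[{"jaw":0.2,"linear":[0.1,0,0.4],"twist":0},{"jaw":0.2,"linear":[0,0,0.3],"twist":0},{"jaw":0.2,"linear":[0,0,0.2],"twist":0},{"jaw":0.2,"linear":[0,0,0.1],"twist":0},{"jaw":0.2,"linear":[0,0,0.1],"twist":0},{"jaw":0.2,"linear":[0,0,0.1],"twist":0},{"jaw":0.2,"linear":[0,0,0],"twist":0},{"jaw":0.2,"linear":[0,0,0],"twist":0},{"jaw":0.2,"linear":[0,0,0],"twist":0}]';python3 go.py Wblue
```

```text
time: 35.85
position: [0.528, -0.1477, 0.0948]
tool_rot: [0.58, 0.814, -0.0, 0.001]
ft_force: [-0.9, 0.1, 5.2]
grip_width: 0.0334
grip_force: 15.0
Wblue t 35.85 pos [ 0.528  -0.1477  0.0948] tilt 0.06 twist 0.0 shift cm after twist [-0.03 -0.01  0.13] w 0.0334 q [-0.48  0.64  1.75 -0.    0.76 -0.81]
```

Blue is in contact with the floor. I'll release it, rise, clear the view and check.

```bash
python3 -m pendant '[{"jaw":0.5,"linear":[0,0,0],"twist":0},{"jaw":0.8,"linear":[0,0,0],"twist":0},{"jaw":0.8,"linear":[0,0,0],"twist":0},{"jaw":0.8,"linear":[0,0,0],"twist":0},{"jaw":0.8,"linear":[0,0,0],"twist":0},{"jaw":0.8,"linear":[0,0,0],"twist":0},{"jaw":0.8,"linear":[0,0,0],"twist":0}]'
python3 -m pendant '[{"jaw":0.8,"linear":[0,0,-1],"twist":0},{"jaw":0.8,"linear":[0,0,-2.5],"twist":0},{"jaw":0.8,"linear":[0,0,-3],"twist":0},{"jaw":0.8,"linear":[0,0,-3],"twist":0},{"jaw":0.8,"linear":[0,0,-2.5],"twist":0},{"jaw":0.8,"linear":[2,0,0],"twist":0},{"jaw":0.8,"linear":[3,0,0],"twist":0},{"jaw":0.8,"linear":[3,0,0],"twist":0},{"jaw":0.8,"linear":[3,0,0],"twist":0},{"jaw":0.8,"linear":[3,0,0],"twist":0},{"jaw":0.8,"linear":[3,0,0],"twist":0},{"jaw":0.8,"linear":[3,0,0],"twist":0}]'
python3 -m pendant '[{"jaw":0.8,"linear":[3,0,0],"twist":0},{"jaw":0.8,"linear":[3,0,0],"twist":0},{"jaw":0.8,"linear":[1,0,0],"twist":0},{"jaw":0.8,"linear":[0,0,0],"twist":0},{"jaw":0.8,"linear":[0,0,0],"twist":0},{"jaw":0.8,"linear":[0,0,0],"twist":0},{"jaw":0.8,"linear":[0,0,0],"twist":0},{"jaw":0.8,"linear":[0,0,0],"twist":0},{"jaw":0.8,"linear":[0,0,0],"twist":0},{"jaw":0.8,"linear":[0,0,0],"twist":0},{"jaw":0.8,"linear":[0,0,0],"twist":0},{"jaw":0.8,"linear":[0,0,0],"twist":0}]'
python3 - <<'E'
from h import *
from rig import cams
c=cams.camera("top");P=pts(c);s=cams.camera("side")
for k,m in hue(c).items():
  q=P[m&(P[...,2]>.09)&(P[...,1]<-.05)&(P[...,2]<.13)]
  if len(q)>20:print(k,len(q),(q.min(0)+q.max(0))/2,np.median(q,0))
a=c["color"];b=s["color"]
cv2.imwrite("pics/d.png",np.vstack([cv2.resize(a[100:300,80:490],(800,390))[:390],cv2.resize(b[130:235,190:590][:, :],(800,210))]))
E
```

```text
time: 36.43
position: [0.5276, -0.1474, 0.0939]
tool_rot: [0.58, 0.814, -0.0, -0.0]
ft_force: [-0.8, 0.6, 0.2]
grip_width: 0.0676
grip_force: 0.0
time: 37.43
position: [0.4618, 0.0428, 0.2149]
tool_rot: [0.581, 0.814, 0.0, 0.0]
ft_force: [-0.4, -0.8, 0.2]
grip_width: 0.0697
grip_force: 0.0
time: 38.43
position: [0.4396, 0.1076, 0.214]
tool_rot: [0.581, 0.814, -0.0, -0.0]
ft_force: [-0.0, 0.7, 0.4]
grip_width: 0.0694
grip_force: 0.0
red 203 [ 0.57596718 -0.29466997  0.10084592] [ 0.57572533 -0.2927624   0.10569512]
yellow 198 [ 0.54392459 -0.19459962  0.10087567] [ 0.54395356 -0.19444775  0.10613388]
green 196 [ 0.55887192 -0.24493888  0.10106184] [ 0.5585972  -0.24347229  0.10608957]
blue 188 [ 0.5266639  -0.14591795  0.10098779] [ 0.52713941 -0.14505214  0.10613167]
```

View pics/d.png

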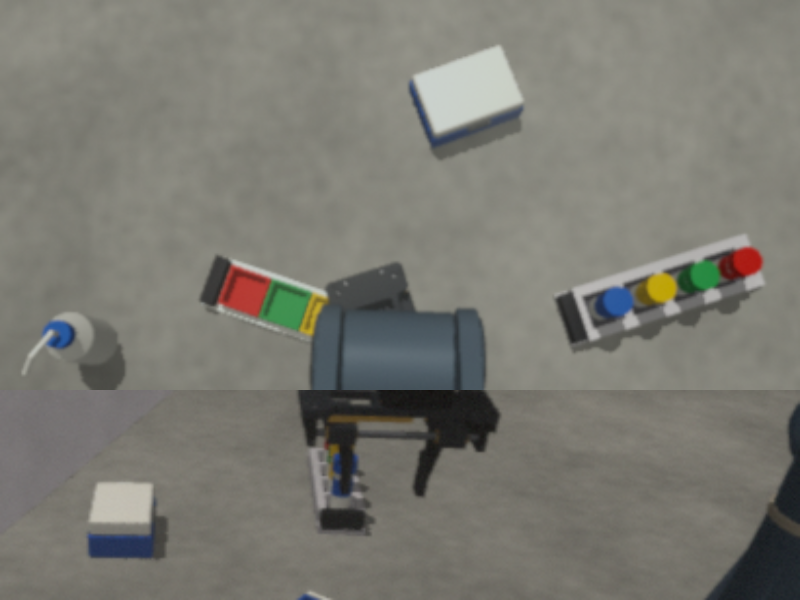

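All four tubes stand in the metal rack at (615,302) blue, (655,289) yellow, (698,277) green and (740,263) red. Their tops are level at about 0.106 m, the bottle and tip box look undisturbed, and the gripper is clear.

```bash
python3 -c "
from rig import robot
print(robot.hand_in())"
```

```text
the job is handed in; nothing more can be done
None
```

I moved all four tubes into the metal rack in reverse order (blue, yellow, green, red counting from its black end), each set down upright in its own well, and handed the job in at about 38.5 s; the hand-in returned no verdict.

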